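# Set the side guide of a carton labelling jig and lock it with its wing screw

## Task

Set the labelling jig to the vial carton lying in it: push the side guide up with a fingertip until the carton sits snug and square between the guide and the fixed fence. Then lock the guide there: push the wings of its wing screw round clockwise with repeated fingertip strokes until the screw is fully tight. Pick nothing up: the carton stays down on the jig, and the spare carton, the label roll and the marker beside the jig are left alone.

Things in the scene. Friction and masses are not known exactly. Their poses are not given: they have to be found in the camera images.
- jig: Labelling jig, fixed on the table: black base plate 170 mm (its x) by 235 mm (its y), top 12 mm above the table. Origin: centre of its underside; z up. The fence runs along x, inner face at y = +82.5 mm, 40 mm high. A small end stop (inner face at x = +64 mm, y 42 to 82 mm, 30 mm high) closes its far end. The carton lies between fence and guide; guide and wing screw are on its -y side.
- guide (a joint): Slide of the side guide along jig +y, 0 to 0.085 m. The gap between guide and fence is 105 mm minus this: snug on the 50 mm wide carton at 0.055. The guide is an upright aluminium plate, 150 mm long (jig x), 7 mm thick, 40 mm high, with a flat foot (64 mm wide, 5 mm thick, to 68 mm behind the plate) that carries the wing screw. Friction 4 N while the screw is loose; locked when tight.
- guide_back (a point): Middle of the outer (-y) face of the guide's upright plate, 25 mm above the base top, 37 mm above the table; axes as the jig's. This is where the guide is pushed: the wing screw stands in front of the middle, but from 37 to 75 mm to either side (jig x) the face is free, from 5 mm above the base top up to its upper edge at 40 mm.
- wing_screw (a joint): Turn of the wing screw, rad, growing clockwise seen from above (tightening): 0 = two turns loose, 12.57 = fully tight, where it stops hard. It starts 1.1 to 1.6 turns short of tight. It turns with 0.04 N m of friction (1.6 N at a wing), stays where it is left and sinks 3 mm a turn; over the last 1 rad it stiffens as its tip presses on a brass strip in the slot and locks the guide.
- screw (a point): On the axis of the steel wing screw, mid-height of its wings, 48 to 54 mm above the table; moves with the guide. x points along one wing, the other is opposite; z up. 64 mm over the wings; each is a round ear 5 mm thick, 11 to 32 mm from the axis, 10.5 mm up and down from here. Hub 25 mm wide, lower. The guide's plate is 37 mm away on the +y side: strokes are made on the open -y side.
- carton_mid (a point): Centre of the vial carton in the jig (50 x 106 x 43 mm, about 90 g, loose), 33.5 mm above the table when it lies on the base. Its y runs along the 106 mm length, roughly along the jig's x; its x across the 50 mm width.
- spare_mid (a point): Bystander: centre of a spare carton of the same kind (50 x 106 x 43 mm) on the table beyond the fence.
- labels_mid (a point): Bystander: centre of a roll of labels standing on end, 63 mm across, 50 mm high, beyond the fence.
- marker_mid (a point): Bystander: centre of a felt marker lying on the table on the -y side of the jig, 136 mm long (its y), 17 mm thick.

How it is judged (in metres and radians):
On the way, in this order (a step that is already met when the one before it is completed fails the run):
1. the guide has been pushed up and holds the carton snug against the fence, the screw still loose (value of joint guide between 0.053 and 0.0575 m and y of carton_mid in the frame of jig above 0.055 m and value of joint wing_screw below 11.5 rad), for 0.2 s.
2. the wing screw is fully tight (value of joint wing_screw above 12.3 rad), for 0.2 s.
At the end, for the whole second after the job is handed in: The guide stands within 2 mm of snug on the carton (joint 0.053 to 0.0575 m), the carton lies flat on the base against the fence (within 2.5 mm) and square to it (2 degrees), within 3 cm of where it was along the fence, and the wing screw is tight: within 0.27 rad (15 degrees) of its stop (value of joint guide between 0.053 and 0.0575 m and value of joint wing_screw above 12.3 rad and y of carton_mid in the frame of jig between 0.055 and 0.06 m and x of carton_mid in the frame of jig between -0.03 and 0.015 m and angle between the y axis of carton_mid and the x axis of jig, either way round below 0.035 rad and height (world z) of carton_mid below 0.037 m and angle between carton_mid's own z axis and vertical below 0.06 rad); the robot touches nothing.
It fails at once if the carton is lifted or tipped (height (world z) of carton_mid above 0.045 m or angle between carton_mid's own z axis and vertical above 0.25 rad).
It fails at once if the spare carton is moved (distance of spare_mid from where it was at the start of the episode above 0.015 m).
It fails at once if the label roll is moved (distance of labels_mid from where it was at the start of the episode above 0.015 m).
It fails at once if the marker is moved (distance of marker_mid from where it was at the start of the episode above 0.02 m).
It also fails if it takes over 58 s, if anything falls off the work surface, if the arm or the gripper's body presses on something with over 40 N, if the wrist force passes 120 N, or if a joint passes its speed limit or range.

## Robot

A 7-joint arm with a two-finger parallel gripper is mounted at the origin on a cart in front of the work surface, level with it; the furniture and walls round the work are solid. World frame = base frame: x ahead of the robot, y to its left, z up, the work surface at z = 0. Lengths are in mm, angles in rad, forces in N, time in s.
With the tool pointing down it reaches from about 425 to 925 mm from the base axis. Payload 6.8 kg.
Tool frame: the origin (TCP) lies on the mounting face of the last link; the fingertips stand 182 mm ahead of it and the grasp point (between the pads) lies ahead of it (bot.grasp_offset is the z of the grasp point in the tool frame, in mm); z points along the fingers, y is the direction in which the jaws open and shut (so a half turn about z gives the same grasp; the last joint's range is limited). The gripper opens to 88 mm and grips with 3 to 60 N. Pads are 20 mm wide; open, the fingers measure 115 mm over their backs; the gripper's body (75 mm by 178 mm) begins 61 mm behind the grasp point.
Start: joints at [-1.28, 0.477, 0.022, 1.555, -0.011, 1.109, -0.083], TCP at [262.11, 622.046, 404.664] pointing down, gripper open.
Joint ranges: [-2.96, 2.96], [-0.34, 2.1], [-1.41, 1.46], [0.24, 2.44], [-1.37, 4.51], [0.17, 1.92], [-2.96, 2.96]. Speed limits (rad/s): [2.39, 2.39, 3.14, 3.14, 3.14, 3.14, 3.14].

## Interface

Orientations are given as a rotation vector (axis times angle).
In Python, from rig import bot gives the robot as it stands.
- The arm moves only by the shell command python3 -m creep 'ROWS' [FORCE]. ROWS is JSON, one flat list of numbers, 5 for each row, row after row: the shift along the world's x, y, z in mm, then the turn about the world's z in rad, then the finger opening in mm, from 0 to 87.8. A call has 1 to 8 rows; each row shifts and turns the commanded pose from where the row before left it; what a row does not reach is not made up. A row lasts 1/12 s, in which the tool goes at most 41.7 mm and 7.16 degrees, less where a joint would pass 70% of its speed; a pose out of reach is approached as far as the arm can. A call with a gripper value outside its range is refused whole. The fingers move at their own pace and stop on an object; FORCE is the grip in N (left out, the last holds). Time passes only in rows, so rows that do not move let the fingers close. It gives the time, the measured TCP pose, the force and the opening at its end, in the units of the state.
- bot.sense(): the state, without advancing time (a new reading comes with each control period).
- bot.capture(name): name is "scene" or "side" or "wrist"; returns a dict with "img" (400x640x3 uint8, red, green, blue), "K" (3x3 intrinsics, pixels), "extrinsics" (4x4, takes a point from world to camera coordinates). Camera axes: x right, y up, looking along -z (the intrinsics and any distortion apply to the point x, -y, -z); pixel columns grow to the right and rows downward; lengths in mm; the calibration is good to about 2 mm. The wrist camera is an equidistant fisheye: a pixel r from the principal point sees the ray r / f radians off the axis. A picture is of the moment at which its call begins. There is no depth.
- bot.job_done(): hands the job in, once; it reports no verdict.
Trained networks look in the newest picture that a camera, given by its name, has taken for a name from the list of things; names that differ only in an ending like _2 or _b are one class to them, and where a whole thing is asked for, a point or a joint stands for the part that bears it (a point fixed in the world has none). Each returns a list of dicts, best first, with "score" (0 to 1); they miss things now and then, are a little off and sometimes report something else, mostly with a low value. They report only what shows in the picture. A call takes as long as a camera call.
- bot.trace(label, camera): "pixels" (400x640 bool, what is visible of it).
- bot.mark_of(label, camera): "location" ([x, y, z] in mm, in world coordinates, good to about 4 mm: a listed point, or the origin of a listed thing).
The state is a dict: "time": time; "joint_positions": joint angles; "qd": joint speeds; "tau": joint torques, N m; "position": TCP position; "orientation": TCP orientation; "wrist_force": force on the tool from outside, world axes, zero at the start; "torque": the same for the moment, N m; "opening": finger opening in mm.
Only numpy, scipy, OpenCV 4.12 (cv2) and the standard library are available. Lean on these libraries where they do the work, as an engineer would, in place of code of your own. Each camera call takes 0.05 s, during which the arm holds its last target. There are 200 camera calls.

## Working session

There is one attempt and no reset: what is moved stays moved. The work goes in short steps, Python scripts to look and compute and a shell command to move; the robot and the scene stay as the last step left them, time stands still between calls to the robot, and variables do not carry over. Pictures are saved under pics/ and viewed, about 8 in all and at most 12, crops included, and the job is handed in when it is done.

```bash
mkdir -p pics; ls; python3 - <<'E'
from rig import bot
import cv2,numpy as np
s=bot.sense(); print(s['time'],s['position'],s['orientation'],s['opening'],bot.grasp_offset)
for c in ['scene','side','wrist']:
    d=bot.capture(c); cv2.imwrite(f'pics/{c}0.png',d['img'][:,:,::-1])
    for l in ['jig','guide_back','screw','carton_mid','spare_mid','labels_mid','marker_mid']:
        r=bot.mark_of(l,c)
        print(c,l,[(np.round(x['location'],1).tolist(),round(x['score'],2)) for x in r[:2]])
a=[cv2.imread(f'pics/{c}0.png') for c in ['scene','side']]
cv2.imwrite('pics/both.png',cv2.resize(np.vstack(a),(480,600)))
E
```

```text
pics
0.0 [261.98737231 621.79514932 403.7032885 ] [-6.22187517e-01 -3.07916505e+00  2.76270673e-03] 87.83711584836364 163.3
scene jig [([536.2, -210.5, -1.4], 0.95)]
scene guide_back [([535.4, -214.5, 37.1], 0.67)]
scene screw [([540.7, -245.4, 50.0], 0.8)]
scene carton_mid [([523.9, -163.3, 35.6], 0.68)]
scene spare_mid [([452.2, -29.5, 19.1], 0.71), ([535.0, -212.2, 32.8], 0.66)]
scene labels_mid [([535.1, -31.6, 26.8], 0.76)]
scene marker_mid [([575.6, -361.9, 11.4], 0.71)]
side jig [([530.9, -208.5, 5.6], 0.92)]
side guide_back [([531.5, -213.2, 36.5], 0.8)]
side screw [([543.8, -253.9, 50.7], 0.5)]
side carton_mid [([519.7, -163.0, 35.4], 0.7)]
side spare_mid [([457.6, -26.4, 22.7], 0.66)]
side labels_mid [([532.7, -30.2, 28.6], 0.97)]
side marker_mid [([575.2, -360.6, 9.3], 0.57)]
wrist jig []
wrist guide_back []
wrist screw []
wrist carton_mid []
wrist spare_mid []
wrist labels_mid []
wrist marker_mid []
```

View pictures.

```bash
python3 - <<'E'
import cv2
for c in ['scene','side']:
    print(cv2.imread(f'pics/{c}0.png').shape)
E
```

```text
(400, 640, 3)
(400, 640, 3)
```

View pics/scene0.png

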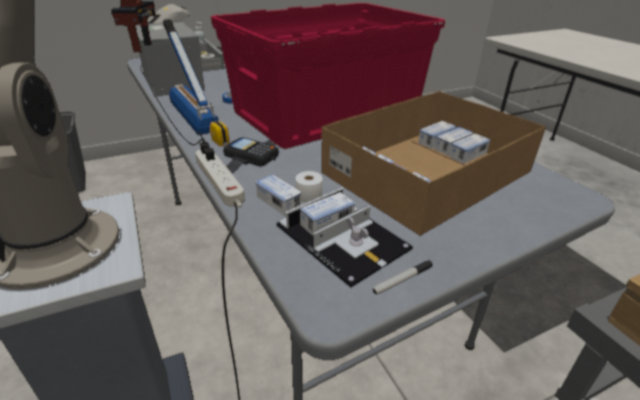

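View pics/side0.png

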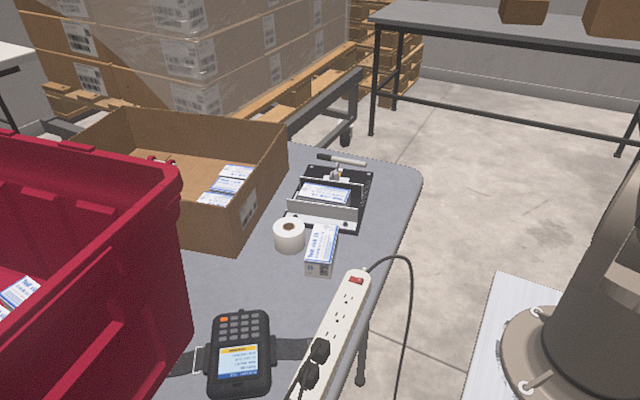

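```bash
cat > h.py <<'E'
import numpy as np,cv2
def ray(d,u,v):
    E=np.array(d['extrinsics']);K=np.array(d['K'])
    p=np.linalg.inv(K)@[u,v,1]; c=np.array([p[0],-p[1],-1.])
    R=E[:3,:3]; o=-R.T@E[:3,3]; return o,R.T@c
def bp(d,u,v,z=0):
    o,r=ray(d,u,v); return (o+r*(z-o[2])/r[2]).round(0)
def proj(d,P):
    E=np.array(d['extrinsics']);K=np.array(d['K'])
    c=(E[:3,:3]@np.array(P,float).T).T+E[:3,3]
    q=np.c_[c[:,0],-c[:,1],-c[:,2]]@K.T; return q[:,:2]/q[:,2:]
def tri(a,b):
    (o1,r1),(o2,r2)=a,b
    s=np.linalg.lstsq(np.c_[r1,-r2],o2-o1,rcond=None)[0]
    return ((o1+r1*s[0]+o2+r2*s[1])/2).round(0), np.linalg.norm(o1+r1*s[0]-o2-r2*s[1])
E
python3 - <<'E'
from rig import bot
from h import *
S=bot.capture('scene');D=bot.capture('side')
print([k for k in S])
print('box bottom',bp(S,421,235),bp(S,325,178), 'from side',bp(D,236,257))
print('box top near corner',tri(ray(S,427,183),ray(D,288,148)),'2nd',tri(ray(S,323,132),ray(D,244,182)))
print('bin bottom',bp(S,275,138)); 
print('bin top', tri(ray(S,215,13),ray(D,180,180)))
for z in (200,250,300): print(z,bp(S,232,42,z),bp(S,440,25,z),bp(D,180,180,z))
j=bot.trace('jig','scene')[0]['pixels']; k=bot.trace('jig','side')[0]['pixels']
a=S['img'][170:300,260:440,::-1]; b=D['img'][140:250,260:400,::-1]
cv2.imwrite('pics/c1.png',np.vstack([cv2.resize(a,(540,390),interpolation=3)]))
cv2.imwrite('pics/c2.png',cv2.resize(b,(700,550),interpolation=3))
E
```

```text
['img', 'K', 'extrinsics']
box bottom [ 687. -269.    0.] [602.  25.   0.] from side [608.  50.   0.]
box top near corner (array([ 681., -247.,   97.]), np.float64(45.71868285633184)) 2nd (array([592.,   3., 147.]), np.float64(21.641749769911556))
bin bottom [565. 304.   0.]
bin top (array([428., 273., 371.]), np.float64(17.88134157018432))
200 [556. 700. 200.] [1462.  697.  200.] [653.  97. 200.]
250 [503. 475. 250.] [1273.  473.  250.] [591. 146. 250.]
300 [451. 251. 300.] [1084.  249.  300.] [529. 196. 300.]
```

View pics/c1.png

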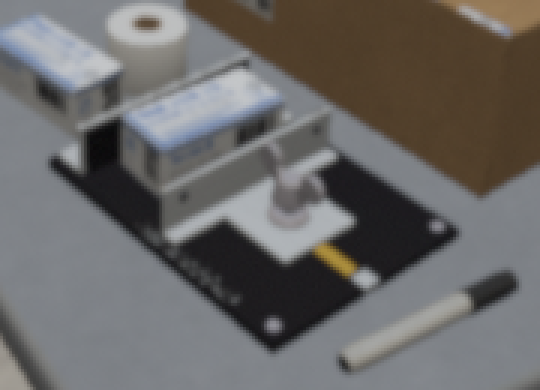

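```bash
python3 - <<'E'
from rig import bot
from h import *
S=bot.capture('scene');D=bot.capture('side')
A,B,C=[bp(S,*p,12) for p in((351,286),(412.3,247.7),(277.7,224))]
print(A,B,C,np.linalg.norm(B-A),np.linalg.norm(C-A),np.degrees(np.arctan2(*(B-A)[1::-1])),np.degrees(np.arctan2(*(C-A)[1::-1]))-90,(B+C)/2)
# refine: silhouette fit of jig plate edges by mark differences
for c,d in(('scene',S),('side',D)):
    for l in ['jig','screw']:
        r=bot.trace(l,c)
        for x in r[:1]:
            m=x['pixels'].astype(np.uint8); print(c,l,m.sum(),x['score'],cv2.boundingRect(m))
            if l=='jig':
                h=cv2.convexHull(np.argwhere(m)[:,::-1].astype(np.int32)); ap=cv2.approxPolyDP(h,3,True)[:,0]
                print([(p.tolist(),bp(d,*p,12).tolist()) for p in ap])
E
```

```text
[ 476. -349.   12.] [ 636. -307.   12.] [ 420. -127.   12.] 165.42067585401773 228.95414388038492 14.708303899682749 14.15763264967724 [ 528. -217.   12.]
scene jig 5467 0.72 (276, 189, 136, 99)
[([411, 249], [631.0, -309.0, 12.0]), ([350, 287], [474.0, -350.0, 12.0]), ([276, 224], [417.0, -125.0, 12.0]), ([288, 211], [457.0, -91.0, 12.0]), ([341, 189], [607.0, -56.0, 12.0]), ([368, 206], [629.0, -145.0, 12.0])]
scene screw 265 0.77 (347, 218, 21, 23)
side jig 3580 0.81 (284, 162, 90, 72)
[([373, 173], [476.0, -336.0, 12.0]), ([356, 233], [422.0, -113.0, 12.0]), ([307, 228], [519.0, -79.0, 12.0]), ([284, 214], [587.0, -96.0, 12.0]), ([287, 199], [610.0, -145.0, 12.0]), ([309, 164], [639.0, -298.0, 12.0]), ([339, 162], [575.0, -343.0, 12.0])]
side screw 131 0.65 (330, 162, 11, 19)
```

View pics/c2.png

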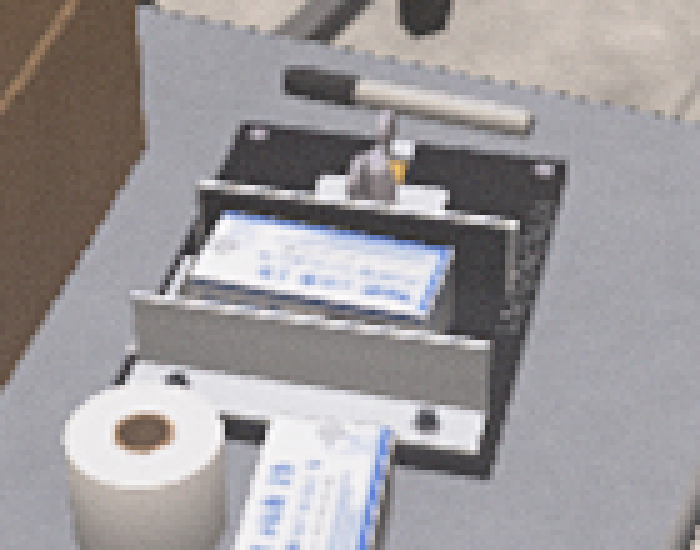

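```bash
python3 - <<'E'
from rig import bot
from h import *
S=bot.capture('scene');D=bot.capture('side')
print(tri(ray(S,286,38),ray(D,181,178)), bp(S,247,112), bp(D,185,345))
for z in (200,250,300): print(z,bp(S,286,38,z),bp(S,215,13,z),bp(D,180,180,z))
for z in (100,120,140): print(z,bp(S,425,180,z),bp(D,288,147,z),bp(S,323,132,z),bp(D,244,182,z))
print('rest',bot.sense()['time'])
E
```

```text
(array([555., 180., 302.]), np.float64(32.85813344469101)) [547. 542.   0.] [559. 246.   0.]
200 [755. 693. 200.] [ 632. 1308.  200.] [653.  97. 200.]
250 [672. 469. 250.] [568. 992. 250.] [591. 146. 250.]
300 [590. 246. 300.] [504. 676. 300.] [529. 196. 300.]
100 [ 716. -219.  100.] [ 649. -221.  100.] [622.  84. 100.] [653. -57. 100.]
120 [ 692. -246.  120.] [ 629. -192.  120.] [603.  43. 120.] [634. -35. 120.]
140 [ 669. -272.  140.] [ 610. -163.  140.] [584.   3. 140.] [614. -13. 140.]
rest 1.8
```

```bash
python3 -m creep '[11,-32,10,0.04,0, 11,-33,10,0.04,0, 12,-34,10,0.04,0, 12,-34,10,0.04,0, 12,-34,10,0.04,0, 12,-34,0,0.04,0, 12,-34,0,0.04,0, 12,-34,0,0.04,0]' 10 && python3 -m creep '[11,-33,0,0.04,0, 11,-33,0,0.04,0, 11,-33,0,0.04,0, 11,-34,0,0.04,0, 6,-35,0,0.04,0, 6,-35,0,0.04,0, 6,-35,0,0.04,0, 6,-35,0,0.04,0]' && python3 -m creep '[6,-35,0,0.014,0, 6,-35,0,0,0, 6,-35,0,0,0, 6,-35,0,0,0, 6,-35,0,0,0, 6,-35,0,0,0, 6,-35,0,0,0, 6,-35,0,0,0]'; python3 -c "
from rig import bot;s=bot.sense();print(s['position'],s['orientation'],s['time'],s['joint_positions'],s['opening'])"
```

```text
time: 2.47
position: [356.5, 351.2, 455.1]
orientation: [0.121, 3.139, 0.001]
wrist_force: [0.4, 0.3, -0.1]
opening: 37.7
time: 3.13
position: [424.0, 78.2, 455.0]
orientation: [-0.381, 3.118, 0.001]
wrist_force: [0.5, 0.3, -0.3]
opening: 0.5
time: 3.8
position: [472.0, -201.7, 455.0]
orientation: [-0.4, 3.115, 0.0]
wrist_force: [0.9, 1.3, -0.5]
opening: 0.3
[ 471.99268885 -201.70332409  455.02842899] [-4.00029620e-01  3.11500700e+00  5.81595059e-05] 3.8 [-0.24328673  0.1688138   0.60254593  1.90713045 -0.10780317  1.09644471
  2.22813772] 0.2979048131555344
```

```bash
cat >> h.py <<'E'
def wray(d,u,v):
    K=np.array(d['K']);E=np.array(d['extrinsics'])
    x=(u-K[0,2])/K[0,0]; y=(v-K[1,2])/K[1,1]; t=np.hypot(x,y)
    k=np.sin(t)/t if t>1e-9 else 1
    c=np.array([x*k,-y*k,-np.cos(t)]); R=E[:3,:3]; return -R.T@E[:3,3],R.T@c
def wbp(d,u,v,z):
    o,r=wray(d,u,v); return (o+r*(z-o[2])/r[2]).round(1)
def wproj(d,P):
    K=np.array(d['K']);E=np.array(d['extrinsics'])
    c=(E[:3,:3]@np.array(P,float).T).T+E[:3,3]; c=c*[1,-1,-1]
    r=np.hypot(c[:,0],c[:,1]); t=np.arctan2(r,c[:,2])
    return np.c_[K[0,2]+K[0,0]*t*c[:,0]/r, K[1,2]+K[1,1]*t*c[:,1]/r]
E
python3 - <<'E'
from rig import bot
from h import *
W=bot.capture('wrist'); cv2.imwrite('pics/w1.png',W['img'][:,:,::-1]); print(W['K'])
np.save('w1.npy',dict(K=W['K'],extrinsics=W['extrinsics']),allow_pickle=True)
for l in ['jig','guide_back','screw','carton_mid','spare_mid','labels_mid','marker_mid']:
    r=bot.mark_of(l,'wrist'); print(l,[(np.round(x['location'],1).tolist(),round(x['score'],2)) for x in r[:2]])
E
```

```text
[[309.70691629   0.         313.82171475]
 [  0.         309.70691629 195.55938502]
 [  0.           0.           1.        ]]
jig [([533.3, -209.2, 1.6], 0.57)]
guide_back [([529.3, -212.9, 39.3], 0.63)]
screw [([543.8, -244.1, 52.1], 0.9), ([532.7, -208.4, 2.8], 0.47)]
carton_mid [([521.5, -163.9, 36.5], 0.84), ([535.2, -32.5, 23.9], 0.31)]
spare_mid [([457.0, -31.0, 20.9], 0.81)]
labels_mid [([531.3, -33.0, 20.5], 0.76)]
marker_mid [([579.6, -362.9, 3.6], 0.95)]
```

View pics/w1.png

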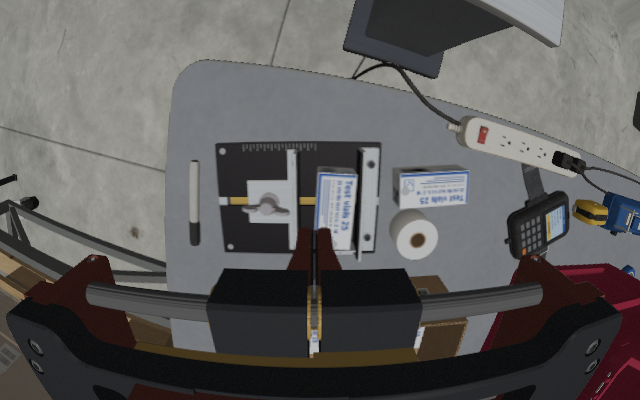

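```bash
python3 - <<'E'
from h import *
import numpy as np
W=np.load('w1.npy',allow_pickle=True).item()
P=[wbp(W,*p,12) for p in((217,143),(382,143),(220,252))]
print(P,np.linalg.norm(P[1]-P[0]),np.linalg.norm(P[2]-P[0]),(P[1]+P[2])/2,np.degrees(np.arctan2(*(P[2]-P[0])[1::-1])),np.degrees(np.arctan2(*(P[1]-P[0])[1::-1]))-90)
im=cv2.imread('pics/w1.png')[130:265,205:395]; cv2.imwrite('pics/w1c.png',cv2.resize(im,(760,540),interpolation=3))
E
```

```text
[array([ 477.7, -340.7,   12. ]), array([ 420.5, -115.9,   12. ]), array([ 645.4, -308.4,   12. ])] 231.96310051385325 170.78225903178586 [ 532.95 -212.15   12.  ] 10.90199973336692 14.275873101732145
```

View pics/w1c.png

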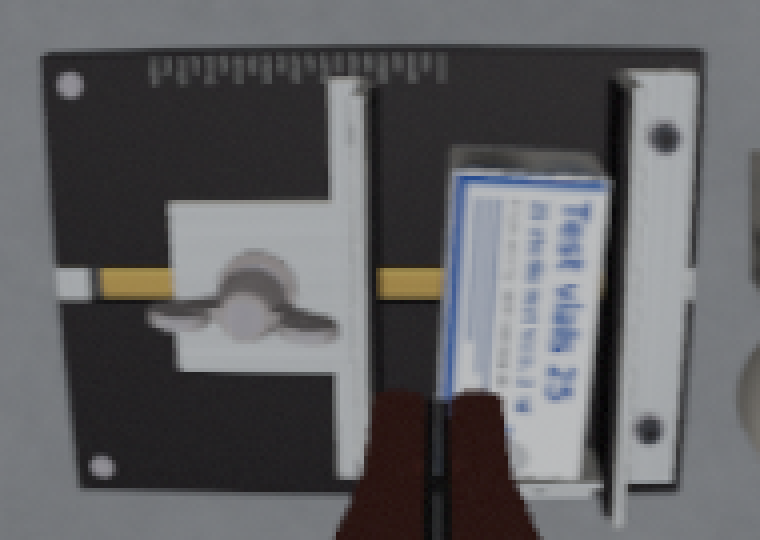

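```bash
python3 - <<'E'
from h import *
W=np.load('w1.npy',allow_pickle=True).item()
q=[(215.5,143),(381,142),(225,252),(375,252)]
P=np.array([wbp(W,*p,12) for p in q])[:,:2]
L=np.array([(-85,-117.5),(-85,117.5),(85,-117.5),(85,117.5)])
c=P.mean(0); H=(P-c).T@L; th=np.arctan2(H[1,0]-H[0,1],H[0,0]+H[1,1])
R=np.array([[np.cos(th),-np.sin(th)],[np.sin(th),np.cos(th)]])
print(c,np.degrees(th),(P-c)@R-L)
f=lambda u,v,z:((wbp(W,u,v,z)[:2]-c)@R).round(1)
for n,u,v,z in [('tipL',242.5,209,52),('tipR',289.5,212.5,52),('ax',266,209.5,55),('plate1',205+329/4,130+78/4,52),('plate2',205+338/4,130+478/4,52),('fence',205+612/4,130+72/4,52),('c1',205+453/4,130+172/4,55),('c2',205+608/4,130+183/4,55)]: print(n,f(u,v,z))
E
```

```text
[ 530.825 -208.725] 14.75367135170558 [[-0.05946446  1.1504888 ]
 [ 0.62291291 -1.15113484]
 [ 0.05899711  0.40280422]
 [-0.62244557 -0.40215818]]
tipL [ -0.5 -72.3]
tipR [ 4.3 -9.4]
ax [ -0.8 -40. ]
plate1 [-78.9 -10.2]
plate2 [ 58.6 -11.1]
fence [-80.8  78.3]
c1 [-49.2  28.4]
c2 [-45.7  77.5]
```

```bash
python3 -m creep '[8,-32.4,0,0,0, 8.1,-32.4,0,0,0, 0,0,-40,0,0, 0,0,-40,0,0, 0,0,-40,0,0, 0,0,-40,0,0, 0,0,-40,0,0, 0,0,-38,0,0]' && python3 -m creep '[0,0,-10,0,0, 0,0,0,0,0]'
cat > j.py <<'E'
from rig import bot
import numpy as np
th=np.radians(14.75);R=np.array([[np.cos(th),-np.sin(th)],[np.sin(th),np.cos(th)]]);C=np.array([530.8,-208.7])
def st():
    s=bot.sense();p=s['position'];f=R.T@s['wrist_force'][:2]
    print('t',round(s['time'],2),'jigxy',((p[:2]-C)@R).round(1),'tipz',round(p[2]-182,1),'F jig',f.round(1),s['wrist_force'][2].round(1),'rv',np.round(s['orientation'],3))
if __name__=='__main__': st()
E
python3 j.py
```

```text
time: 4.87
position: [488.4, -263.1, 214.8]
orientation: [-0.403, 3.115, 0.001]
wrist_force: [1.0, 0.8, -0.4]
opening: 0.4
time: 5.03
position: [487.6, -263.2, 204.5]
orientation: [0.401, -3.111, -0.005]
wrist_force: [0.5, -0.2, 0.9]
opening: 0.3
t 5.03 jigxy [-55.7 -41.7] tipz 22.5 F jig [ 0.4 -0.3] 0.9 rv [ 0.401 -3.111 -0.005]
```

```bash
python3 -m creep '[-1.5,5.8,0,0,0, -1.5,5.8,0,0,0, -1.5,5.8,0,0,0, -1.5,5.8,0,0,0]'; python3 j.py; python3 -m creep '[-1.5,5.8,0,0,0, -1.5,5.8,0,0,0]';python3 j.py
```

```text
time: 5.37
position: [482.8, -240.8, 208.5]
orientation: [-0.4, 3.113, -0.001]
wrist_force: [0.4, -0.6, -0.6]
opening: 0.4
t 5.37 jigxy [-54.6 -18.8] tipz 26.5 F jig [ 0.2 -0.7] -0.6 rv [-4.000e-01  3.113e+00 -1.000e-03]
time: 5.53
position: [479.7, -230.1, 207.9]
orientation: [-0.399, 3.113, -0.004]
wrist_force: [1.4, -4.0, 1.5]
opening: 0.3
t 5.53 jigxy [-54.8  -7.7] tipz 25.9 F jig [ 0.3 -4.2] 1.5 rv [-0.399  3.113 -0.004]
```

```bash
python3 -m creep '[-1,3.9,0,0,0, -1,3.9,0,0,0, -1,3.9,0,0,0]'; python3 j.py; python3 -m creep '[-0.5,1.9,0,0,0, -0.5,1.9,0,0,0]';python3 j.py
```

```text
time: 5.78
position: [476.7, -218.6, 207.3]
orientation: [-0.399, 3.114, -0.003]
wrist_force: [2.5, -3.6, 4.3]
opening: 0.6
t 5.78 jigxy [-54.8   4.2] tipz 25.3 F jig [ 1.5 -4.1] 4.3 rv [-3.990e-01  3.114e+00 -3.000e-03]
time: 5.95
position: [475.6, -214.6, 207.0]
orientation: [-0.399, 3.115, -0.001]
wrist_force: [1.6, -4.0, 4.9]
opening: 0.6
t 5.95 jigxy [-54.9   8.4] tipz 25.0 F jig [ 0.5 -4.3] 4.9 rv [-3.990e-01  3.115e+00 -1.000e-03]
```

```bash
python3 - <<'E'
from rig import bot
from h import *
from j import R,C
for c in ['wrist','side','scene']:
    W=bot.capture(c); cv2.imwrite(f'pics/{c}2.png',W['img'][:,:,::-1])
    for l in ['guide_back','carton_mid','screw']:
        r=bot.mark_of(l,c); print(c,l,[(((np.array(x['location'])[:2]-C)@R).round(1).tolist(),round(x['score'],2)) for x in r[:1]])
E
```

```text
wrist guide_back [([-0.2, 17.0], 0.89)]
wrist carton_mid []
wrist screw []
side guide_back [([1.0, 18.7], 0.63)]
side carton_mid [([3.1, 49.3], 0.88)]
side screw [([-0.8, -20.4], 0.37)]
scene guide_back [([6.8, 17.7], 0.71)]
scene carton_mid []
scene screw [([-0.4, -16.6], 0.49)]
```

```bash
for i in 1; do python3 -m creep '[-0.4,1.5,0,0,0, -0.4,1.5,0,0,0]'>/dev/null; python3 j.py; python3 -m creep '[-0.3,1,0,0,0]'>/dev/null; python3 j.py;python3 -m creep '[-0.3,1,0,0,0]'>/dev/null; python3 j.py; done
```

```text
t 6.72 jigxy [-55.2  11.4] tipz 24.6 F jig [ 3.4 -4.6] 0.4 rv [-3.990e-01  3.116e+00 -1.000e-03]
t 6.8 jigxy [-55.2  12.6] tipz 24.6 F jig [ 2.6 -4.7] -0.3 rv [-3.990e-01  3.116e+00 -1.000e-03]
t 6.88 jigxy [-55.2  13.6] tipz 24.6 F jig [ 2.7 -4.6] 0.6 rv [-3.990e-01  3.116e+00 -1.000e-03]
```

```bash
python3 -m creep '[-0.2,0.8,0,0,0]'>/dev/null; python3 j.py; python3 -m creep '[-0.2,0.8,0,0,0]'>/dev/null; python3 j.py;python3 -m creep '[-0.2,0.8,0,0,0]'>/dev/null; python3 j.py
```

```text
t 6.97 jigxy [-55.2  14.4] tipz 24.6 F jig [ 3.1 -4.4] -0.7 rv [-3.990e-01  3.116e+00 -1.000e-03]
t 7.05 jigxy [-55.2  15.1] tipz 24.7 F jig [ 2.3 -8. ] -1.2 rv [-3.990e-01  3.115e+00 -2.000e-03]
t 7.13 jigxy [-55.2  15.4] tipz 24.7 F jig [ 2.2 -8.4] -2.3 rv [-0.399  3.115 -0.004]
```

```bash
python3 -m creep '[-0.2,0.8,0,0,0]'>/dev/null; python3 j.py; python3 -m creep '[-0.2,0.6,0,0,0,0,0,0,0,0]'>/dev/null; python3 j.py; python3 - <<'E'
from rig import bot
from h import *
from j import R,C
for c in ['wrist','side','scene']:
    W=bot.capture(c); cv2.imwrite(f'pics/{c}3.png',W['img'][:,:,::-1])
    if c=='wrist': np.save('w3.npy',dict(K=W['K'],extrinsics=W['extrinsics']),allow_pickle=True); cv2.imwrite('pics/w3c.png',cv2.resize(W['img'][:,:,::-1][90:300,120:420],(800,560),interpolation=3))
    for l in ['guide_back','carton_mid','screw']:
        r=bot.mark_of(l,c); print(c,l,[(((np.array(x['location'])[:2]-C)@R).round(1).tolist(),round(x['score'],2)) for x in r[:1]])
E
```

```text
t 7.22 jigxy [-55.2  15.6] tipz 24.8 F jig [  2.1 -11.2] -4.6 rv [-0.398  3.114 -0.006]
t 7.38 jigxy [-55.3  15.8] tipz 24.8 F jig [  3.5 -11.5] -4.4 rv [-0.397  3.114 -0.007]
wrist guide_back [([0.7, 22.8], 0.64)]
wrist carton_mid []
wrist screw []
side guide_back [([-0.4, 25.3], 0.72)]
side carton_mid [([2.3, 53.3], 0.57)]
side screw [([-0.5, -17.3], 0.37)]
scene guide_back [([2.8, 21.6], 0.62)]
scene carton_mid [([5.1, -161.1], 0.66)]
scene screw [([-1.5, -14.1], 0.49)]
```

View pics/w3c.png

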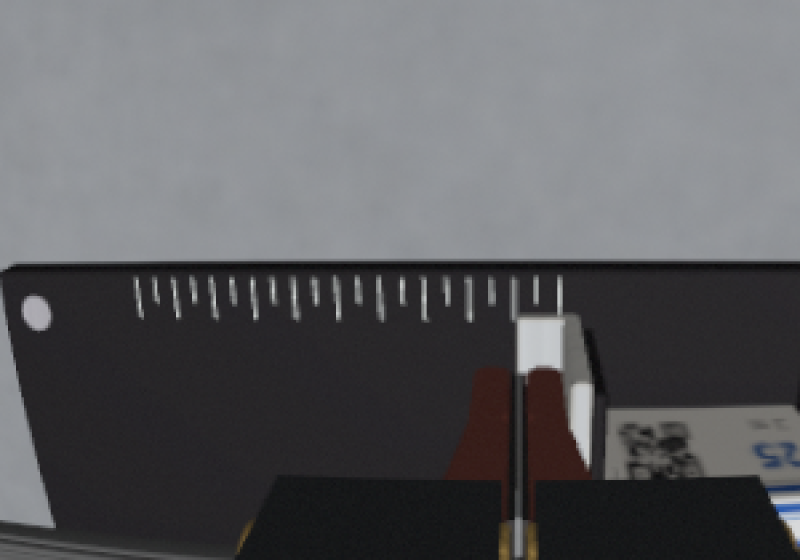

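```bash
python3 -m creep '[-0.3,1.0,0,0,0,0,0,0,0,0]'>/dev/null; python3 j.py;  python3 -m creep '[-0.3,1.0,0,0,0,0,0,0,0,0]'>/dev/null; python3 j.py; python3 -m creep '[0.5,-2,0,0,0, 1.3,-5,0,0,0,2.6,-9.7,0,0,0]'>/dev/null; python3 j.py
```

```text
t 8.15 jigxy [-55.4  16.1] tipz 24.8 F jig [  3.7 -13.6] -7.4 rv [-0.396  3.114 -0.01 ]
t 8.32 jigxy [-55.5  16.4] tipz 24.9 F jig [  2.6 -16.6] -8.3 rv [-0.395  3.113 -0.012]
t 8.57 jigxy [-56.1   4.1] tipz 23.7 F jig [-0.3  0.1] -0.2 rv [ 0.402 -3.112 -0.006]
```

```bash
python3 -m creep '[0,0,35,0,0, 0,0,35,0,0, 27,-9,30,0,0, 27,-9,0,0,0, 27,-10,0,0,0, 28,-9,0,0,0, 0,0,0,0,0]'>/dev/null; python3 j.py; python3 - <<'E'
from rig import bot
from h import *
from j import R,C
for c in ['wrist','side','scene']:
    W=bot.capture(c)
    if c=='wrist': np.save('w4.npy',dict(K=W['K'],extrinsics=W['extrinsics']),allow_pickle=True); cv2.imwrite('pics/w4.png',W['img'][:,:,::-1])
    for l in ['jig','guide_back','carton_mid','screw']:
        r=bot.mark_of(l,c); print(c,l,[(((np.array(x['location'])[:2]-C)@R).round(1).tolist(),round(x['location'][2],1),round(x['score'],2)) for x in r[:1]])
E
```

```text
t 9.15 jigxy [ 44.1 -62. ] tipz 124.1 F jig [0.8 0. ] -0.2 rv [-0.404  3.115 -0.   ]
wrist jig [([3.6, 0.2], 0.9, 0.77)]
wrist guide_back [([0.1, 21.8], 41.1, 0.82)]
wrist carton_mid [([0.2, 54.5], 36.4, 0.8)]
wrist screw [([4.2, -9.9], 51.4, 0.74)]
side jig [([2.0, -2.0], 4.1, 0.77)]
side guide_back [([-0.5, 26.3], 36.6, 0.6)]
side carton_mid [([2.4, 53.6], 39.6, 0.94)]
side screw [([-1.8, -14.8], 49.8, 0.6)]
scene jig [([3.6, -2.0], 4.2, 0.87)]
scene guide_back [([4.7, 24.6], 36.2, 0.75)]
scene carton_mid [([-0.1, 52.9], 35.2, 0.84)]
scene screw [([0.7, -10.4], 50.1, 0.72)]
```

View pics/w4.png

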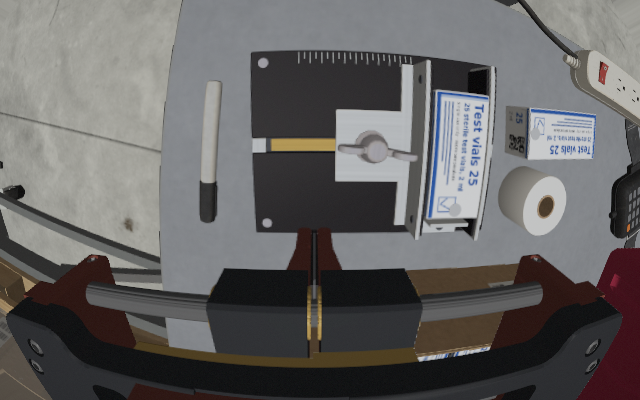

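```bash
python3 - <<'E'
from h import *
from j import R,C
W=np.load('w4.npy',allow_pickle=True).item()
f=lambda u,v,z:((wbp(W,u,v,z)[:2]-C)@R).round(1)
for n,u,v,z in [('axtop',376,148,58),('L',337,150,51),('R',417,157,51),('plate',402,66,52),('plate2',394,222,52),('c1',251,52,12),('c2',257,233,12),('foot1',336,110,17),('foot2',335,181,17),('fence',470,66,52)]: print(n,f(u,v,z))
im=cv2.imread('pics/w4.png')[100:195,320:430]; cv2.imwrite('pics/w4c.png',cv2.resize(im,None,fx=6,fy=6,interpolation=3))
E
```

```text
axtop [ -2.8 -14.3]
L [  0.1 -43.2]
R [ 4.5 21.3]
plate [-66.7   6.2]
plate2 [59.2  5.6]
c1 [ -83.8 -116.3]
c2 [  86.1 -116.5]
foot1 [-30.3 -41.9]
foot2 [ 32.9 -42.1]
fence [-73.1  65.4]
```

View pics/w4c.png

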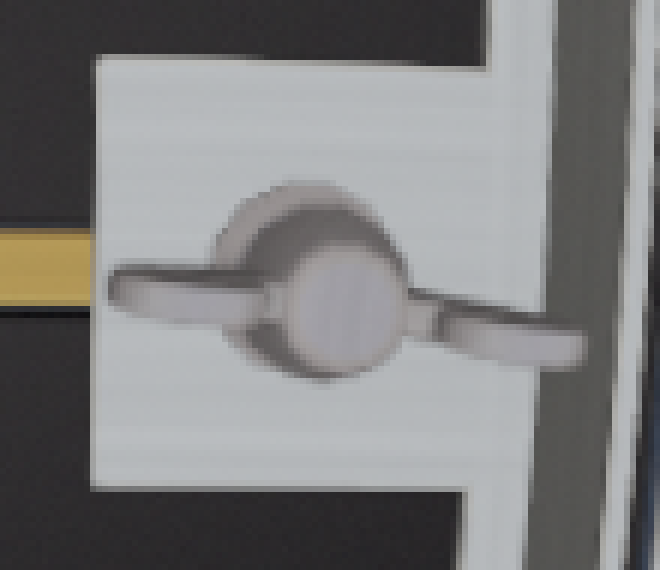

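```bash
cat > s.py <<'E'
import sys,numpy as np
from j import R
# python3 s.py radius phi0 phi1 n
r,a,b,n=map(float,sys.argv[1:5]); p=np.radians(np.linspace(a,b,int(n)+1))
d=np.diff(r*np.c_[np.cos(p),np.sin(p)],axis=0)@R.T
print(', '.join(f'{x:.1f},{y:.1f},0,0,0' for x,y in d))
E
python3 s.py 26 -45 -205 14
python3 -m creep '[-15.8,12.7,0,0,0, -15.9,12.7,0,0,0, 0,0,-30,0,0, 0,0,-30,0,0, 0,0,-21,0,0, 0,0,0,0,0]'>/dev/null; python3 j.py
```

```text
-3.0,-4.2,0,0,0, -3.8,-3.5,0,0,0, -4.4,-2.7,0,0,0, -4.9,-1.7,0,0,0, -5.1,-0.7,0,0,0, -5.2,0.3,0,0,0, -5.0,1.3,0,0,0, -4.7,2.3,0,0,0, -4.1,3.1,0,0,0, -3.4,3.9,0,0,0, -2.6,4.5,0,0,0, -1.6,4.9,0,0,0, -0.6,5.1,0,0,0, 0.4,5.2,0,0,0
t 10.4 jigxy [ 16.5 -28.8] tipz 40.9 F jig [ 2.4 -1.9] -1.1 rv [ 0.4   -3.116  0.004]
```

```bash
python3 j.py; python3 -m creep '[-3,-4.2,1,0,0, -3.8,-3.5,1,0,0, -4.4,-2.7,0,0,0, -4.9,-1.7,0,0,0]'>/dev/null; python3 j.py; python3 -m creep '[-5.1,-0.7,0,0,0, -5.2,0.3,0,0,0, -5.0,1.3,0,0,0, -4.7,2.3,0,0,0]'>/dev/null; python3 j.py
```

```text
t 10.4 jigxy [ 16.5 -28.8] tipz 40.9 F jig [ 2.4 -1.9] -1.1 rv [ 0.4   -3.116  0.004]
t 10.73 jigxy [ -2.3 -36.5] tipz 46.5 F jig [ 2.3 -0.3] -0.1 rv [-3.990e-01  3.114e+00 -1.000e-03]
t 11.07 jigxy [-21.8 -27.8] tipz 45.8 F jig [ 1.1 -1.4] -0.4 rv [ 0.398 -3.116  0.   ]
```

```bash
python3 -m creep '[-4.1,3.1,-1,0,0, -3.4,3.9,0,0,0, -2.6,4.5,0,0,0, -1.6,4.9,0,0,0, -0.6,5.1,0,0,0, 0.4,5.2,0,0,0]'>/dev/null; python3 j.py; python3 - <<'E'
from rig import bot
from h import *
from j import R,C
for c in ['side','scene']:
    W=bot.capture(c); cv2.imwrite(f'pics/{c}5.png',W['img'][:,:,::-1])
    m=bot.trace('screw',c)
    if m: print(c,cv2.boundingRect(m[0]['pixels'].astype(np.uint8)))
    for l in ['guide_back','carton_mid','screw']:
        r=bot.mark_of(l,c); print(c,l,[(((np.array(x['location'])[:2]-C)@R).round(1).tolist(),round(x['score'],2)) for x in r[:1]])
E
```

```text
t 11.57 jigxy [-25.8   1.8] tipz 44.4 F jig [ 0.1 -1.3] 0.4 rv [ 4.000e-01 -3.115e+00 -1.000e-03]
side (327, 173, 11, 15)
side guide_back [([-0.8, 23.4], 0.67)]
side carton_mid [([1.7, 53.9], 0.69)]
side screw [([-22.9, 195.6], 0.65)]
scene (340, 220, 22, 14)
scene guide_back [([7.4, 22.1], 0.78)]
scene carton_mid [([2.9, 54.9], 0.82)]
scene screw [([-1.9, -10.5], 0.64)]
```

```bash
python3 -m creep '[0,0,36,0,0, 18.4,-0.3,0,0,0, 18.4,-0.3,0,0,0, 18.3,-0.4,0,0,0, 0,0,0,0,0]'>/dev/null; python3 j.py; python3 - <<'E'
from rig import bot
from h import *
W=bot.capture('wrist'); np.save('w6.npy',dict(K=W['K'],extrinsics=W['extrinsics']),allow_pickle=True); im=W['img'][:,:,::-1]; cv2.imwrite('pics/w6.png',im); cv2.imwrite('pics/w6c.png',cv2.resize(im[80:290,180:460],(800,600),interpolation=3))
E
```

```text
t 12.48 jigxy [ 30.9 -14. ] tipz 81.1 F jig [0.5 0.4] -0.7 rv [-4.030e-01  3.112e+00 -2.000e-03]
```

View pics/w6c.png

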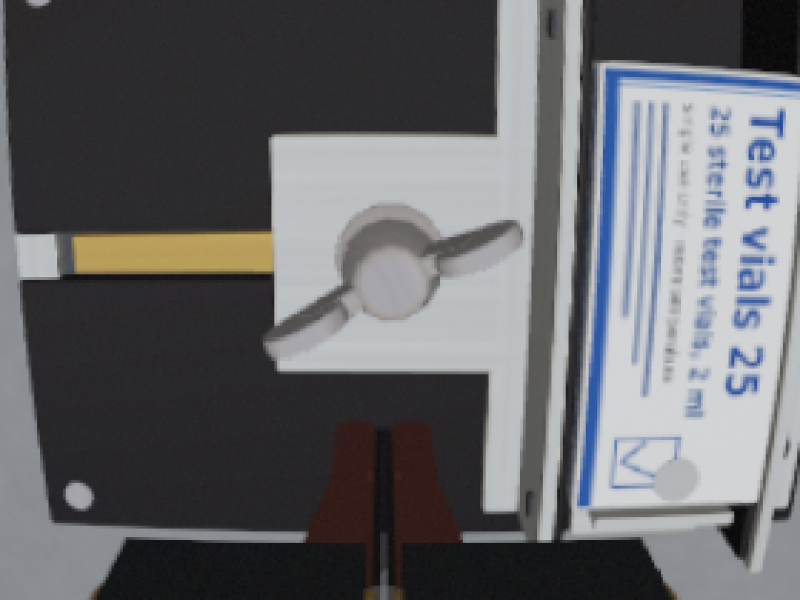

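```bash
python3 s.py 27 -6 -211 16
python3 -m creep '[-1.5,0,-19,0,0, 0,0,-19,0,0, 0,0,0,0,0]'>/dev/null; python3 j.py
```

```text
0.2,-6.0,0,0,0, -1.1,-5.9,0,0,0, -2.4,-5.5,0,0,0, -3.5,-4.9,0,0,0, -4.5,-4.0,0,0,0, -5.3,-2.9,0,0,0, -5.8,-1.6,0,0,0, -6.0,-0.3,0,0,0, -5.9,1.1,0,0,0, -5.5,2.4,0,0,0, -4.9,3.5,0,0,0, -4.0,4.5,0,0,0, -2.9,5.3,0,0,0, -1.6,5.8,0,0,0, -0.3,6.0,0,0,0, 1.0,5.9,0,0,0
t 12.78 jigxy [ 23.9 -12.4] tipz 39.6 F jig [0.4 0.8] 0.1 rv [ 0.398 -3.11  -0.004]
```

```bash
python3 -m creep '[0,0,1,0,0, 0.2,-6.0,0,0,0, -1.1,-5.9,0,0,0, -2.4,-5.5,0,0,0, -3.5,-4.9,0,0,0, -4.5,-4.0,0,0,0]'>/dev/null; python3 j.py;python3 -m creep '[-5.3,-2.9,0,0,0, -5.8,-1.6,0,0,0, -6.0,-0.3,0,0,0, -5.9,1.1,0,0,0, -5.5,2.4,0,0,0]'>/dev/null; python3 j.py;  python3 -m creep '[-4.9,3.5,0,0,0, -4.0,4.5,0,0,0, -2.9,5.3,0,0,0, -1.6,5.8,0,0,0, -0.3,6.0,0,0,0, 1.0,5.9,0,0,0]'>/dev/null; python3 j.py
```

```text
t 13.28 jigxy [  8.7 -36.7] tipz 44.4 F jig [3.4 1.7] -0.1 rv [-3.990e-01  3.114e+00 -1.000e-03]
t 13.7 jigxy [-20.6 -30.3] tipz 43.7 F jig [-0.3 -1.5] 0.4 rv [ 3.980e-01 -3.116e+00  1.000e-03]
t 14.2 jigxy [-24.1   4. ] tipz 43.5 F jig [-1.3 -1.9] -0.1 rv [ 4.000e-01 -3.115e+00 -1.000e-03]
```

```bash
python3 -m creep '[0,0,37,0,0, 18.4,-1.3,0,0,0, 18.4,-1.3,0,0,0, 18.3,-1.4,0,0,0, 0,0,0,0,0]'>/dev/null; python3 j.py; cat > v.py <<'E'
from rig import bot
from h import *
from j import R,C
W=bot.capture('wrist'); cv2.imwrite('pics/last.png',W['img'][:,:,::-1])
for l in ['guide_back','carton_mid','screw']:
    r=bot.mark_of(l,'wrist'); print(l,[(((np.array(x['location'])[:2]-C)@R).round(1).tolist(),round(x['score'],2)) for x in r[:1]])
m=bot.trace('screw','wrist')
if m:
    p=np.argwhere(m[0]['pixels'])[:,::-1]; 
    q=np.array([(wbp(W,u,v,50)[:2]-C)@R for u,v in p]); d=q-[1.5,-11]; a=np.degrees(np.arctan2(d[:,1],d[:,0])); rr=np.hypot(*d.T)
    print(len(p)); k=rr>17
    h=np.histogram(a[k]%360,bins=36,range=(0,360))[0]; print({i*10:int(n) for i,n in enumerate(h) if n})
E
python3 v.py
```

```text
t 14.62 jigxy [ 32.2 -13.7] tipz 80.8 F jig [0.8 0.3] -0.3 rv [-0.406  3.113  0.   ]
guide_back [([-1.5, 22.8], 0.94)]
carton_mid [([-2.1, 53.2], 0.7)]
screw [([3.1, -11.1], 0.75)]
1708
{100: 82, 110: 137, 120: 46, 270: 11, 280: 100, 290: 136, 300: 20}
```

```bash
python3 -m creep '[0,0,-18,0,0, 0,0,-18,0,0, 0,0,0,0,0, 0.2,-6.0,0,0,0, -1.1,-5.9,0,0,0, -2.4,-5.5,0,0,0, -3.5,-4.9,0,0,0, -4.5,-4.0,0,0,0]'>/dev/null; python3 j.py;python3 -m creep '[-5.3,-2.9,0,0,0, -5.8,-1.6,0,0,0]'>/dev/null; python3 j.py; python3 -m creep '[-6.0,-0.3,0,0,0, -5.9,1.1,0,0,0]'>/dev/null; python3 j.py;  python3 -m creep '[-5.5,2.4,0,0,0]'>/dev/null; python3 j.py
```

```text
t 15.53 jigxy [ 10.8 -38.1] tipz 45.5 F jig [2.5 1.1] -0.9 rv [-3.990e-01  3.114e+00 -1.000e-03]
t 15.7 jigxy [ -1.3 -39.5] tipz 45.2 F jig [2.7 0.4] 0.8 rv [-3.990e-01  3.115e+00 -1.000e-03]
t 15.87 jigxy [-13.1 -35.5] tipz 45.0 F jig [ 1.  -2.1] -0.6 rv [-3.990e-01  3.115e+00 -2.000e-03]
t 15.95 jigxy [-17.9 -31.6] tipz 44.9 F jig [1.8 0.1] -0.1 rv [-3.990e-01  3.116e+00 -1.000e-03]
```

```bash
python3 -m creep '[-4.9,3.5,0,0,0, -4.0,4.5,0,0,0]'>/dev/null; python3 j.py; python3 -m creep '[-2.9,5.3,0,0,0, -1.6,5.8,0,0,0]'>/dev/null; python3 j.py; python3 -m creep '[-0.3,6.0,0,0,0]'>/dev/null; python3 j.py; python3 -m creep '[1.0,5.9,0,0,0]'>/dev/null; python3 j.py
```

```text
t 16.12 jigxy [-23.8 -22.4] tipz 45.1 F jig [  7.7 -19.1] -12.8 rv [-0.398  3.113 -0.007]
t 16.28 jigxy [-25.1 -17.6] tipz 46.4 F jig [  7.2 -44.2] -29.3 rv [-0.39   3.105 -0.034]
t 16.37 jigxy [-25.  -15.4] tipz 46.7 F jig [  4.3 -57.9] -38.0 rv [-0.385  3.104 -0.046]
t 16.45 jigxy [-24.4 -13.6] tipz 46.9 F jig [ -3.3 -68.6] -39.8 rv [-0.379  3.104 -0.057]
```

```bash
python3 -m creep '[1.0,3.9,0,0,0]'>/dev/null; python3 j.py; python3 -m creep '[0,0,0,0,0,0,0,0,0,0]'>/dev/null; python3 j.py; python3 -m creep '[-1,-8,0,0,0,-0.5,-10,0,0,0,-0.5,-10,0,0,0]'>/dev/null; python3 j.py; python3 -m creep '[-4,-10,0,0,0,0,0,37,0,0]'>/dev/null; python3 j.py
```

```text
t 16.53 jigxy [-24.  -12.6] tipz 47.0 F jig [ -5.4 -73.1] -39.8 rv [-0.375  3.105 -0.063]
t 16.7 jigxy [-24.3 -13.1] tipz 46.8 F jig [ -1.5 -66. ] -38.3 rv [-0.372  3.106 -0.062]
t 16.95 jigxy [-28.8 -24.3] tipz 45.4 F jig [0.  1.5] -0.6 rv [-0.394  3.114 -0.008]
t 17.12 jigxy [-38.7 -28.7] tipz 76.5 F jig [0.1 0.6] 0.6 rv [ 0.396 -3.104 -0.008]
```

```bash
python3 -m creep '[0,0,5,0,0, 20.3,10.5,0,0,0, 20.3,10.5,0,0,0, 20.3,10.5,0,0,0, 0,0,0,0,0]'>/dev/null; python3 j.py; python3 v.py; python3 -c "
import cv2
cv2.imwrite('pics/w7c.png',cv2.resize(cv2.imread('pics/last.png')[80:290,180:460],(800,600),interpolation=3))"
```

```text
t 17.53 jigxy [ 36.2 -11.3] tipz 86.2 F jig [0.2 0.3] 0.7 rv [-0.41   3.113  0.004]
guide_back [([-1.2, 22.8], 0.56)]
carton_mid [([0.1, 54.2], 0.79)]
screw [([3.7, -10.1], 0.89)]
1554
{0: 70, 160: 1, 170: 107, 180: 139, 190: 10, 340: 3, 350: 112}
```

View pics/w7c.png

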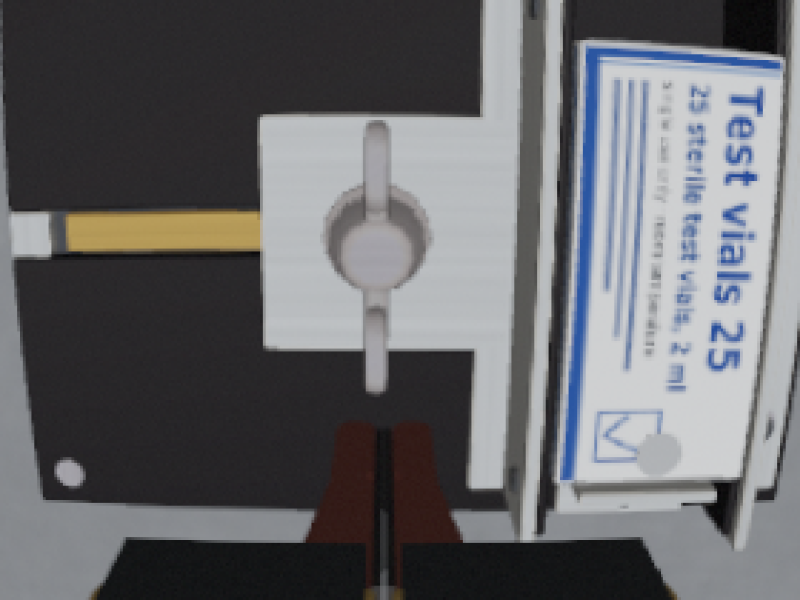

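```bash
python3 -m creep '[-17.3,-12.7,0,0,0, -17.3,-12.7,0,0,0, -17.4,-12.6,0,0,0, 0,0,0,0,0, 0,0,-22,0,0, 0,0,-22,0,0, 0,0,0,0,0, 0,0,0,0,0]'>/dev/null; python3 j.py
```

```text
t 18.45 jigxy [-28.7 -38.2] tipz 42.1 F jig [-0.   0.3] 0.9 rv [ 3.980e-01 -3.114e+00 -2.000e-03]
```

```bash
python3 -m creep '[1.5,5.5,0,0,0, 1,5.5,0,0,0]'>/dev/null; python3 j.py; for k in 1; do python3 -m creep '[-0.8,2.9,0,0,0]'>/dev/null; python3 j.py; python3 -m creep '[-0.8,2.9,0,0,0]'>/dev/null; python3 j.py; python3 -m creep '[-0.8,2.9,0,0,0]'>/dev/null; python3 j.py; python3 -m creep '[-0.8,2.9,0,0,0]'>/dev/null; python3 j.py; python3 -m creep '[-0.8,2.9,0,0,0,0,0,0,0,0]'>/dev/null; python3 j.py; done
```

```text
t 18.62 jigxy [-22.4 -28.6] tipz 43.8 F jig [0.4 0.3] -0.3 rv [-3.980e-01  3.115e+00 -1.000e-03]
t 18.7 jigxy [-21.6 -24.6] tipz 43.7 F jig [0.5 0. ] -0.6 rv [-0.401  3.114 -0.   ]
t 18.78 jigxy [-21.9 -23.1] tipz 43.9 F jig [  2.  -10.8] -4.7 rv [-0.4    3.112 -0.006]
t 18.87 jigxy [-22.2 -21.9] tipz 44.0 F jig [  2.3 -16.9] -10.4 rv [-0.398  3.111 -0.013]
t 18.95 jigxy [-22.4 -20.8] tipz 44.2 F jig [  4.9 -23.3] -18.2 rv [-0.395  3.109 -0.019]
t 19.12 jigxy [-22.7 -19.8] tipz 44.5 F jig [  3.9 -24.1] -17.1 rv [-0.392  3.107 -0.026]
```

```bash
python3 -m creep '[-1,3.9,0,0,0, -1,3.9,0,0,0, -1,3.9,0,0,0]'>/dev/null; python3 j.py; python3 -m creep '[-1,3.9,0,0,0, -1,3.9,0,0,0,-1,3.9,0,0,0]'>/dev/null; python3 j.py; python3 -m creep '[-0.8,2.9,0,0,0,0,0,0,0,0]'>/dev/null; python3 j.py
```

```text
t 19.37 jigxy [-23.3 -15.1] tipz 45.6 F jig [  6.4 -57.4] -39.6 rv [-0.382  3.101 -0.051]
t 19.62 jigxy [-24.  -10.5] tipz 47.1 F jig [  6. -82.] -52.5 rv [-0.371  3.094 -0.075]
t 19.78 jigxy [-24.3  -9.7] tipz 47.4 F jig [  7.4 -83.7] -50.7 rv [-0.367  3.092 -0.081]
```

```bash
python3 -m creep '[2,-9.7,0,0,0, 2,-9.7,0,0,0, 2,-9.7,0,0,0, 2,-9.7,0,0,0, -3,-6,0,0,0, 0,0,40,0,0, 0,0,0,0,0]'>/dev/null; python3 j.py
```

```text
t 20.37 jigxy [-29.1 -31.7] tipz 86.5 F jig [1.4 0.1] 0.5 rv [-3.980e-01  3.112e+00 -2.000e-03]
```

```bash
python3 -m creep '[18.7,11.5,0,0,0, 18.7,11.5,0,0,0, 18.7,11.5,0,0,0, 0,0,0,0,0, 0,0,0,0,0]'>/dev/null; python3 j.py; cp pics/last.png pics/w7.png; python3 v.py; python3 - <<'E'
import cv2
cv2.imwrite('pics/w8c.png',cv2.resize(cv2.imread('pics/last.png')[80:290,180:460],(800,600),interpolation=3))
from rig import bot
from h import *
from j import R,C
for c in ['side','scene']:
    W=bot.capture(c)
    for l in ['guide_back','carton_mid','spare_mid','labels_mid','marker_mid']:
        r=bot.mark_of(l,c); print(c,l,[(np.round(x['location'],1).tolist(),((np.array(x['location'])[:2]-C)@R).round(1).tolist(),round(x['score'],2)) for x in r[:1]])
E
```

```text
t 20.78 jigxy [34.6 -9.8] tipz 82.4 F jig [-0.6 -0.6] 0.1 rv [ 4.060e-01 -3.115e+00 -2.000e-03]
guide_back [([-0.7, 21.6], 0.71)]
carton_mid [([-2.2, 54.7], 0.82)]
screw [([4.6, -10.9], 0.8)]
1383
{0: 54, 170: 77, 180: 102, 190: 2, 350: 89}
side guide_back [([524.2, -182.9, 36.8], [0.2, 26.6], 0.74)]
side carton_mid [([520.1, -156.7, 34.5], [2.9, 53.0], 0.69)]
side spare_mid [([455.4, -29.2, 22.2], [-27.2, 192.8], 0.93)]
side labels_mid [([533.1, -30.9, 26.8], [47.5, 171.4], 0.76)]
side marker_mid [([576.1, -360.6, 10.6], [5.1, -158.4], 0.7)]
scene guide_back [([529.1, -184.3, 35.3], [4.6, 24.0], 0.83)]
scene carton_mid [([519.0, -155.3, 35.4], [2.2, 54.6], 0.69)]
scene spare_mid [([454.9, -26.5, 22.0], [-27.0, 195.5], 0.68)]
scene labels_mid [([531.6, -33.4, 24.7], [45.4, 169.3], 0.63)]
scene marker_mid [([578.7, -359.1, 11.6], [8.0, -157.6], 0.9)]
```

View pics/w8c.png

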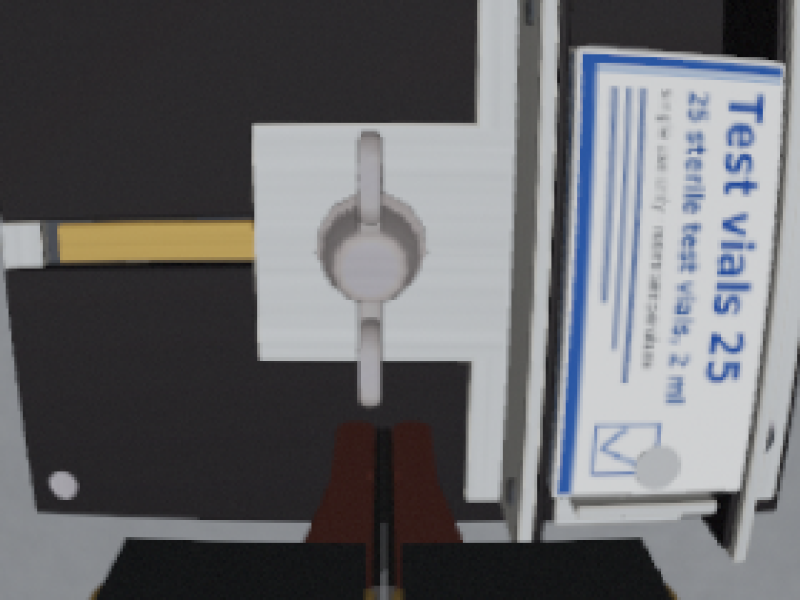

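```bash
python3 -m creep '[0,0,30,0,0,0,0,30,0,0,0,0,30,0,0,0,0,0,0,0,0,0,0,0,0]'>/dev/null; python3 j.py; python3 -c "
from rig import bot
print(bot.job_done())"
```

```text
t 22.05 jigxy [ 34.  -12.1] tipz 174.4 F jig [-0.3  1.7] -0.6 rv [-3.990e-01  3.113e+00 -2.000e-03]
the job is handed in; nothing more can be done
None
```

I set the jig and handed the job in at about 22 s of the 58 s allowed. The hand-in reports no verdict.

**Guide:** I pushed it up with the closed fingertips until the force rose from 4 N to about 16 N in roughly 2 mm. The pictures then show the carton lying flush between the guide and the fence. I had no direct reading of the guide joint. The networks put the guide's outer face at 22 to 27 mm in the jig's y, where 25.5 mm is snug, and the carton's centre at about 53 to 55 mm. The judged range for the carton starts at 55 mm, so these readings are on or just under the limit. My jig frame could be off by 2 to 4 mm, which would explain the difference, so I relied on the rise in force.

**Wing screw:** Three strokes turned it about 446 degrees (1.24 turns), until it stopped hard. I pushed the same wing again with about 98 N at the wrist and the wing did not move (0 and 180 degrees in both pictures), so I take it to be at its stop. That push stayed under the 120 N limit.

**Bystanders:** At the last look, the spare carton, the label roll and the marker all read within 5 mm of where they started, which is about the networks' accuracy. The arm was raised clear and touching nothing when I handed in.

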